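# Hold the grinding jar mouth-up under the dispenser

## Robot

A 6-joint arm with a two-finger parallel gripper is mounted at the origin on the work surface. World frame = base frame: x ahead of the robot, y to its left, z up, the work surface at z = 0. Lengths are in m, angles in degrees, forces in N, time in s.
With the tool pointing down it reaches from about 0.25 to 0.725 m from the base axis. Payload 9.7 kg.
Tool frame: the origin (TCP) lies midway between the tips of the shut fingers; the grasp point (between the pads) lies 19 mm behind it; z points along the fingers, y is the line along which they close (so a half turn about z gives the same grasp; the last joint's range is limited). The gripper opens to 85 mm and grips with 20 to 120 N. Pads are 22 mm wide; open, the fingers measure 114 mm over their backs; the gripper's body (76 mm by 85 mm) begins 54 mm behind the grasp point. The pads swing forward as they close: fully open they stand 13 mm farther back than shut.
Start: joints at [0, 4.979, 10.078, 95.1, 0, 90], TCP at [0.55, -0, 0.231] pointing down, gripper open.
Joint ranges: [-179.16, 179.16], [-48.56, 103.87], [-65.8, 70.77], [-126.05, 130.52], [-82.76, 87.17], [-180, 180]. Speed limits (degrees/s): [127.2, 127.2, 147.25, 180, 180, 180].

## Interface

Orientations are given as [roll, pitch, yaw] about the fixed x, y, z axes, in that order (R = Rz(yaw) Ry(pitch) Rx(roll)).
In Python, from workcell import bot gives the robot as it stands.
- The arm moves only by the shell command python3 -m crank 'ROWS' [FORCE]. ROWS is JSON, a list of rows, each an object with "gripper": the finger opening in mm, from 0 to 85.4; "travel": the shift along the tool's x, y, z in mm, a list of three; "twist": the turn, a rotation vector about the tool's x, y, z in rad, a list of three. In form: [{"gripper": gripper, "travel": [tx, ty, tz], "twist": [rx, ry, rz]}, ...]. A call has 1 to 12 rows; each row shifts and turns the commanded pose from where the row before left it, along the tool's axes as they then stand; what a row does not reach is not made up. A row lasts 1/8 s, in which the tool goes at most 62.5 mm and 10.7 degrees, less where a joint would pass 70% of its speed; a pose out of reach is approached as far as the arm can. A call is refused whole if a number of a shift passes 62.5 or a number of a turn 0.188, either way. A call with a gripper value outside its range is refused whole. The fingers move at their own pace and stop on an object; FORCE is the grip in N (left out, the last holds). Time passes only in rows, so rows that do not move let the fingers close. It gives the time, the measured TCP pose, the force, the opening and the grip force at its end, in the units of the state.
- bot.get_obs(): the state, without advancing time (a new reading comes with each control period).
- bot.camera(name): name is "scene" or "side" or "wrist"; returns the picture (420x560x3 uint8, red, green, blue); there is no depth.
- bot.calibration(name): a dict with "vfov" (degrees; the focal length in pixels is half the picture's height over the tangent of half this angle, whatever the lens; pixels are square), "cx", "cy" (the principal point, pixels), "camera_from_world" (4x4, takes a point from world to camera coordinates). Camera axes: x right, y down, z forward; pixel columns grow to the right and rows downward; lengths in m; the calibration is good to about 2 mm. A picture is of the moment at which its call begins: read the wrist's pose just before it. calibration takes no time and is no camera call; for the wrist camera it gives the pose at the moment of the call.
- bot.job_done(): hands the job in; it is judged then, once.
The state is a dict: "time": time; "q": joint angles; "qd": joint speeds; "joint_efforts": joint torques, N m; "ee_pos": TCP position; "tcp_rot": TCP orientation; "wrist_force": force on the tool from outside, world axes, zero at the start; "torque": the same for the moment, N m; "opening": finger opening in m; "grasp_force": force on a finger pad.
Only numpy, scipy, OpenCV 4.12 (cv2) and the standard library are available. Lean on these libraries where they do the work, as an engineer would, in place of code of your own. Each camera call takes 0.05 s, during which the arm holds its last target. There are 200 camera calls.

## Task

A heavy-bottomed steel grinding jar lies on its side on the bench; from outside its two ends look alike, but only one is open and the other is solid and heavier. Pick the jar up, turn it so that its open end is up, and hold it upright in the air close below the dispenser's nozzle, with the nozzle over the middle of the mouth, ready to be filled. Finish while still holding it there in the gripper; keep everything off the dispenser and leave the wash bottle, the balance and the tube rack where they stand.

Things in the scene. Friction and masses are not known exactly. Their poses are not given: they have to be found in the camera images.
- jar_center (a point): Centre of the loose jar, on its axis, half-way along: a plain stainless-steel eight-sided bar 42 mm across flats, 90 mm long, about 0.5 kg, both ends alike in outline. Its x axis runs along the jar and points out of the open end. At the start it lies on a flat, heading anywhere, axis 21 mm above the bench; two flats, 17 mm tall at mid height, stand vertical along its sides.
- jar_mouth (a point): Centre of the jar's open end, on its axis, 45 mm from the centre; same axes. The blind hole behind it is 34 mm across and 70 mm deep, wall 4 mm.
- jar_floor (a point): Floor of the blind hole, on the jar's axis, 25 mm from the centre; same axes. Behind it the closed end is solid steel 20 mm thick, so the jar balances 10 mm from its centre towards the closed end: lifted at its middle, it is heavy on the closed side.
- nozzle (a point): Lower tip of the nozzle of the bottle-top dispenser, pointing straight down 175 mm above the bench, 7 mm across. z is up; x points level from the tip towards the bottle. From the tip the 8 mm discharge tube rises 30 mm, then runs back along x to the pump; the space on the other side of the tip is free.
- dispenser: The dispenser, fixed to the bench: amber bottle 86 mm across and 160 mm tall, on it a white valve block (40 mm wide, at 180 to 210 mm) and pump up to 330 mm. Origin at the centre of the bottle's underside, z up; the nozzle stands 128 mm off along -x.
- wash_bottle: Bystander: loose clear wash bottle, 62 mm across, 182 mm tall with its bent spout (60 mm out along -y). Origin at the centre of its underside.
- balance: Bystander: loose flat white balance, 160 mm (x) by 125 mm (y), 24 mm tall. Origin at the centre of its underside.
- tube_rack: Bystander: loose white rack with sample tubes, 75 mm (x) by 165 mm (y), 106 mm tall. Origin at the centre of its underside.

How it is judged:
By the outcome, as a careful person would: the job done as asked, in the order asked, and still so for the second after the job is handed in, while the arm keeps its last pose, push and grip.
It also fails if it takes over 53 s, if anything falls off the work surface, if the arm or the gripper's body presses on something with over 40 N, if the wrist force passes 120 N, or if a joint passes its speed limit or range.

## Working session

There is one attempt and no reset: what is moved stays moved. The work goes in short steps, Python scripts to look and compute and a shell command to move; the robot and the scene stay as the last step left them, time stands still between calls to the robot, and variables do not carry over. Pictures are saved under pics/ and viewed, at most 11 in all, crops included, and the job is handed in when it is done.

```bash
mkdir -p pics; ls
python3 - <<'E'
from workcell import bot
import cv2
o=bot.get_obs();print(o)
for n in("scene","side"):
    cv2.imwrite(f"pics/{n}0.png",bot.camera(n)[:,:,::-1]);print(n,bot.calibration(n))
E
```

```text
pics
{'time': 0.0, 'q': array([-4.77880364e-04,  5.01329926e+00,  1.00342761e+01,  9.51009001e+01,
        2.53333138e-03,  8.99993244e+01]), 'qd': array([ 0.0244057 ,  0.02418569, -0.03476112, -0.0550392 , -0.04702818,
        0.00309591]), 'joint_efforts': array([ 7.68234549e-04, -5.20392072e+01,  4.64802504e+01,  1.63646933e-02,
        2.23589603e-05, -6.77332673e-05]), 'ee_pos': array([5.49762158e-01, 8.01592903e-06, 2.30560389e-01]), 'tcp_rot': array([-1.79920077e+02, -2.53427131e-03,  9.00001942e+01]), 'wrist_force': array([ 0.33564394,  0.04020639, -0.02186092]), 'torque': array([ 0.05932051, -0.01191463, -0.0157718 ]), 'grasp_force': 0.0, 'opening': 0.08531029964405858}
scene {'vfov': 44.65459647389838, 'cx': 282.2872071391311, 'cy': 209.83320501656635, 'camera_from_world': array([[-0.85172589,  0.52347692,  0.02312862,  0.48272048],
       [ 0.31822546,  0.55182887, -0.77085502, -0.08536136],
       [-0.41628785, -0.64919706, -0.63659061,  2.05177224],
       [ 0.        ,  0.        ,  0.        ,  1.        ]])}
side {'vfov': 53.914721570583396, 'cx': 277.855969058237, 'cy': 203.24763345781696, 'camera_from_world': array([[-9.99044382e-01, -3.71088726e-02, -2.30922899e-02,
         5.84133902e-01],
       [ 5.30223592e-04,  5.18011362e-01, -8.55373572e-01,
         1.10043989e-01],
       [ 4.37040175e-02, -8.54568406e-01, -5.17496665e-01,
         1.29470638e+00],
       [ 0.00000000e+00,  0.00000000e+00,  0.00000000e+00,
         1.00000000e+00]])}
```

View pics/scene0.png

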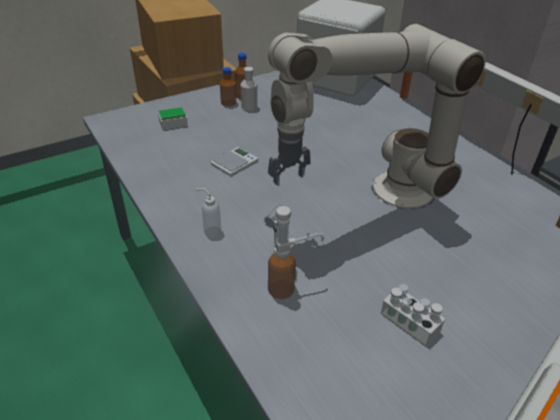

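View pics/side0.png

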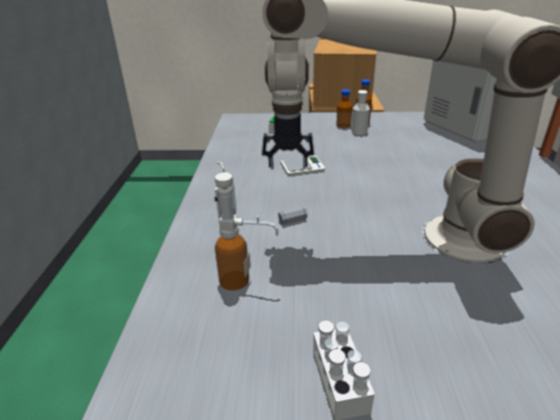

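Side: jar at ~(292,216), dispenser bottle at ~(232,270), nozzle ~(277,232). Wash bottle, balance and rack are clear of these. Now crops and the wrist view.

```bash
cat > h.py <<'E'
from workcell import bot
import numpy as np, cv2
def K(c,h=420):
    f=h/2/np.tan(np.radians(c["vfov"])/2); return f
def proj(c,p):
    T=c["camera_from_world"];q=T[:3,:3]@np.asarray(p,float)+T[:3,3];f=K(c)
    return np.array([c["cx"]+f*q[0]/q[2],c["cy"]+f*q[1]/q[2]])
def ray(c,u,v):
    T=c["camera_from_world"];R=T[:3,:3];o=-R.T@T[:3,3];f=K(c)
    return o,R.T@np.array([(u-c["cx"])/f,(v-c["cy"])/f,1])
def atz(c,u,v,z):
    o,d=ray(c,u,v);return o+d*(z-o[2])/d[2]
E
python3 - <<'E'
from h import *
w=bot.camera("wrist");cv2.imwrite("pics/w0.png",w[:,:,::-1])
s=cv2.imread("pics/side0.png")[160:300,200:340];t=cv2.imread("pics/scene0.png")[190:310,230:350]
cv2.imwrite("pics/c0.png",np.hstack([cv2.resize(s,(400,400),interpolation=2),cv2.resize(t,(400,400),interpolation=2)]))
c=bot.calibration("side")
print(atz(c,292,216,.021),atz(c,280,216,.021),atz(c,307,214,.021),atz(c,277,233,.175),atz(c,233,284,0))
E
```

```text
[ 0.54012726 -0.09549524  0.021     ] [ 0.58052361 -0.09543443  0.021     ] [ 0.48948362 -0.10800565  0.021     ] [0.57460912 0.22070296 0.175     ] [0.70056166 0.21715031 0.        ]
```

View pics/c0.png

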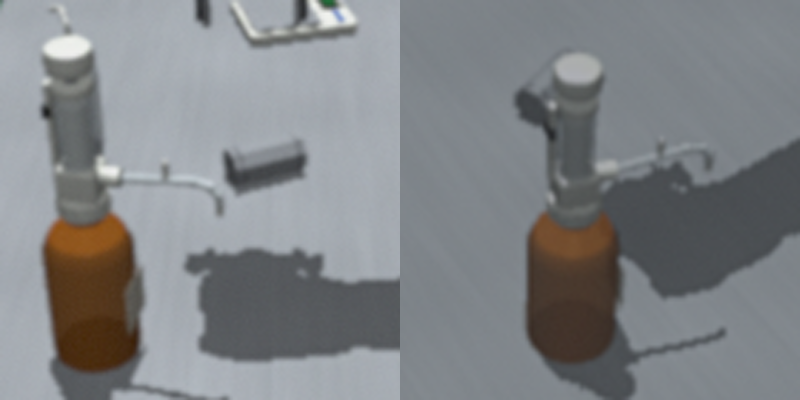

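View pics/w0.png

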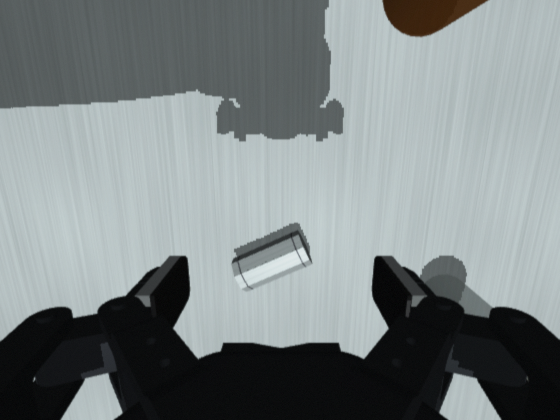

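Run:
```python
from h import *
a=cv2.imread("pics/scene0.png")[198:236,255:293];b=cv2.imread("pics/side0.png")[198:236,274:312]
w=cv2.imread("pics/w0.png")[205:305,222:322]
f=lambda i,g=1.:cv2.resize(np.clip(i*g,0,255).astype(np.uint8),(266,266),interpolation=cv2.INTER_NEAREST)
cv2.imwrite("pics/c1.png",np.hstack([f(a,1.6),f(b,1.3),f(w)]))
cs,ci=bot.calibration("scene"),bot.calibration("side")
o1,d1=ray(cs,322.7,240.5);o2,d2=ray(ci,277,234)
A=np.c_[d1,-d2];s=np.linalg.lstsq(A,o2-o1,rcond=None)[0];print("nozzle",o1+d1*s[0],o2+d2*s[1])
cw=bot.calibration("wrist");T=cw["camera_from_world"];R=T[:3,:3];print(cw["vfov"],"cam",-R.T@T[:3,3],R)
for u,v in((233,265),(243,290),(300,238),(312,264)):print(atz(cw,u,v,.042))
```

```text
nozzle [0.57616702 0.24020198 0.17910352] [0.57377164 0.23694698 0.18348454]
69.01976152125347 cam [0.55030445 0.06439924 0.37299956] [[ 9.99999522e-01  1.34250843e-04 -9.68616323e-04]
 [ 3.80686708e-04 -9.65835523e-01  2.59155547e-01]
 [-9.00732202e-04 -2.59155792e-01 -9.65835112e-01]]
[ 0.49403726 -0.09155208  0.042     ]
[ 0.50479105 -0.12437243  0.042     ]
[ 0.57247027 -0.05771996  0.042     ]
[ 0.58714528 -0.09021583  0.042     ]
```

View pics/c1.png

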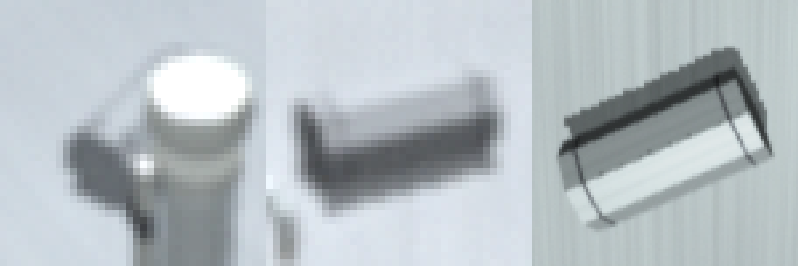

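Side/scene don't reveal which end is open; wrist shows the jar at ~(274,262), heading ≈22.8°. I move beyond its +x end with the wrist camera looking back at that end face.

```bash
python3 -m crank '[{"gripper":85,"travel":[-17,27,50],"twist":[0,0,0.167]},{"gripper":85,"travel":[0,0,0],"twist":[0,0,0.167]},{"gripper":85,"travel":[0,0,0],"twist":[0,0,0.167]},{"gripper":85,"travel":[0,0,0],"twist":[0,0,0.167]},{"gripper":85,"travel":[0,0,0],"twist":[0,0,0.167]},{"gripper":85,"travel":[0,0,0],"twist":[0,0,0.167]},{"gripper":85,"travel":[0,0,0],"twist":[0,0,0.167]},{"gripper":85,"travel":[25,25,50],"twist":[0,0,0]},{"gripper":85,"travel":[0,38,50],"twist":[0,0,0]},{"gripper":85,"travel":[0,0,0],"twist":[0,0,0]}]'; python3 -c "
from workcell import bot
o=bot.get_obs();print(o['q'],o['ee_pos'],o['tcp_rot'])"
```

```text
time: 1.4
ee_pos: [0.6225, -0.0665, 0.076]
tcp_rot: [-179.8, 0.4, 22.9]
wrist_force: [-0.4, 0.2, 0.0]
opening: 0.0849
grasp_force: 0.0
[-6.09229840e+00  1.55910506e+01  5.05280881e+00  7.99300708e+01
 -1.72641204e-02  1.51005591e+02] [ 0.62250803 -0.06652865  0.07596345] [-179.78809377    0.4179848    22.9029544 ]
```

Run:
```python
from h import *
w=bot.camera("wrist");cv2.imwrite("pics/w1.png",w[:,:,::-1])
```

```text
(no output)
```

View pics/w1.png

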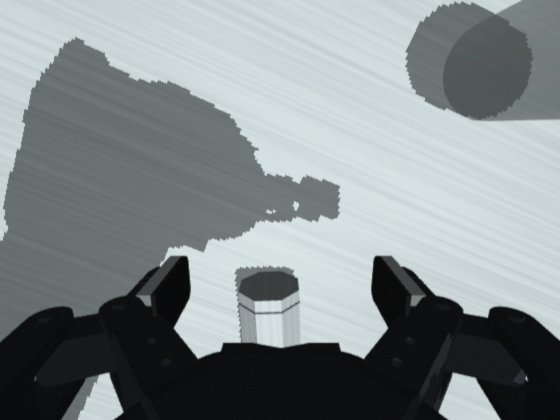

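Run:
```python
from h import *
g=cv2.cvtColor(cv2.imread("pics/w1.png"),6)
print(g[262:318:2,269]);print(g[287,232:308:3])
c=cv2.imread("pics/w1.png")[255:350,225:315]
cv2.imwrite("pics/c2.png",cv2.resize(np.clip(c*2.0,0,255).astype(np.uint8),(540,570),interpolation=cv2.INTER_NEAREST))
cw=bot.calibration("wrist")
for p in((.54,-.09,.042),(.58,-.073,.042)):print(proj(cw,p))
```

```text
[224 217 132 116 118  63  61  62  61  60  61  61  59  59  59  59  60  59
  59 116 214 216 215 216 214 131 180 216]
[221 217 113  61  62  61  60  59  61  61  61  62  61  60  61  61  62  61
  62  63  62  60 113 220 218 218]
[264.51343665 353.19103513]
[263.51378168 297.69294754]
```

View pics/c2.png

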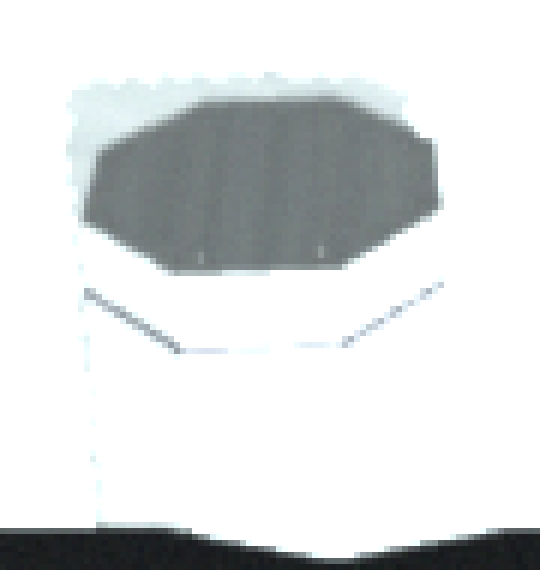

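Run:
```python
from h import *
cw=bot.calibration("wrist")
a=atz(cw,225+170/6,255+273/6,.042);b=atz(cw,225+345/6,255+268/6,.042)
m=(a+b)/2;print(a,b,np.linalg.norm(a-b),"heading",np.degrees(np.arctan2((a-b)[1],(a-b)[0]))-90)
o=bot.get_obs();T=o['ee_pos']
from scipy.spatial.transform import Rotation as Ro
R=Ro.from_euler('xyz',o['tcp_rot'],degrees=True).as_matrix()
for h in (21,23):
    u=np.array([np.cos(np.radians(h)),np.sin(np.radians(h)),0]);c=m-.045*u;c[2]=.021;print(h,c,R.T@(c-T)*1000)
cz=[l for l in (-3,0,3)]
```

```text
[ 0.5754353  -0.06759184  0.042     ] [ 0.58354534 -0.08508975  0.042     ] 0.019285998229522427 heading 24.867057707246275
21 [ 0.5374792  -0.09246735  0.021     ] [-89.29295525  -8.67385641  58.3775996 ]
23 [ 0.5380676 -0.0939237  0.021    ] [-89.31861511  -7.10335328  58.37412555]
```

End face (+x, centre ~(269,287)) is a uniform brushed octagon with no rim or hole: it looks like the closed end. I go over the jar centre, lower, then take a check look.

```bash
python3 -m crank '[{"gripper":85,"travel":[-30,-2.5,0],"twist":[0,0,0]},{"gripper":85,"travel":[-30,-2.5,0],"twist":[0,0,0]},{"gripper":85,"travel":[-29,-2.5,10],"twist":[0,0,0]},{"gripper":85,"travel":[0,0,20],"twist":[0,0,0]},{"gripper":85,"travel":[0,0,0],"twist":[0,0,0]},{"gripper":85,"travel":[0,0,0],"twist":[0,0,0]}]'
python3 - <<'E'
from h import *
cw=bot.calibration("wrist");w=bot.camera("wrist");cv2.imwrite("pics/w2.png",w[:,:,::-1])
for s in(-.045,0,.045):
    a=np.radians(23);print(proj(cw,(.538+s*np.cos(a),-.0935+s*np.sin(a),.042)))
E
```

```text
time: 2.2
ee_pos: [0.5405, -0.0926, 0.0532]
tcp_rot: [179.9, -0.1, 23.1]
wrist_force: [0.6, 0.4, 0.4]
opening: 0.085
grasp_force: 0.0
[278.16952459 329.5833901 ]
[278.09964673 257.84598313]
[278.01927349 175.33390537]
```

View pics/w2.png

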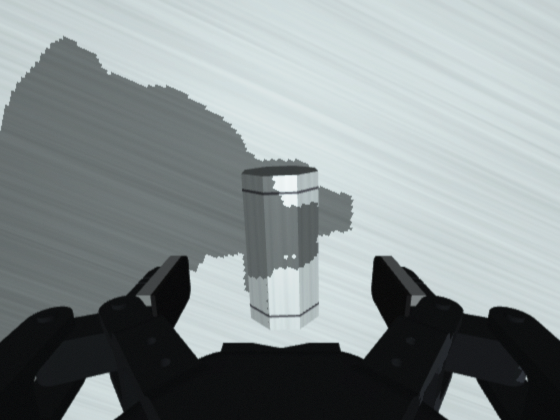

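Jar straight between the fingers, ends at v≈175 and 330 as predicted. Lower and grip.

```bash
python3 -m crank '[{"gripper":85,"travel":[-2,0,20],"twist":[0,0,0]},{"gripper":85,"travel":[0,0,20],"twist":[0,0,0]},{"gripper":85,"travel":[0,0,11],"twist":[0,0,0]},{"gripper":85,"travel":[0,0,0],"twist":[0,0,0]},{"gripper":20,"travel":[0,0,0],"twist":[0,0,0]},{"gripper":20,"travel":[0,0,0],"twist":[0,0,0]},{"gripper":20,"travel":[0,0,0],"twist":[0,0,0]},{"gripper":20,"travel":[0,0,0],"twist":[0,0,0]},{"gripper":20,"travel":[0,0,0],"twist":[0,0,0]},{"gripper":20,"travel":[0,0,0],"twist":[0,0,0]}]' 100; python3 -c "
from workcell import bot
o=bot.get_obs();print(o['q'],o['torque'])"
```

```text
time: 3.5
ee_pos: [0.5386, -0.0939, 0.0017]
tcp_rot: [179.9, -0.1, 23.0]
wrist_force: [-0.5, -1.0, 5.9]
opening: 0.0407
grasp_force: 102.1
[-9.88798379e+00  6.40774529e+00 -1.39276477e+01  6.95502485e+01
 -7.29400093e-03  1.47095188e+02] [-0.07256774  0.15424722  0.01362268]
```

Lift gently and weigh the moment about the closing axis, averaging readings (a camera call advances time).

```bash
python3 -m crank '[{"gripper":20,"travel":[0,0,-20],"twist":[0,0,0]},{"gripper":20,"travel":[0,0,-40],"twist":[0,0,0]},{"gripper":20,"travel":[0,0,-40],"twist":[0,0,0]},{"gripper":20,"travel":[0,0,-40],"twist":[0,0,0]},{"gripper":20,"travel":[0,0,-40],"twist":[0,0,0]},{"gripper":20,"travel":[0,0,-20],"twist":[0,0,0]},{"gripper":20,"travel":[0,0,0],"twist":[0,0,0]},{"gripper":20,"travel":[0,0,0],"twist":[0,0,0]},{"gripper":20,"travel":[0,0,0],"twist":[0,0,0]}]'
python3 - <<'E'
from h import *
from scipy.spatial.transform import Rotation as Ro
F=[];M=[]
for i in range(20):
    bot.camera("side" if i else "wrist");o=bot.get_obs();F.append(o['wrist_force']);M.append(o['torque'])
R=Ro.from_euler('xyz',o['tcp_rot'],degrees=True).as_matrix()
M=np.array(M)@R;F=np.array(F)@R
print(o['q'],o['ee_pos'],o['time']);print("tool F",F.mean(0),F.std(0),"M",M.mean(0),M.std(0))
E
```

```text
time: 4.62
ee_pos: [0.5373, -0.0936, 0.199]
tcp_rot: [-179.9, 0.1, 23.0]
wrist_force: [0.6, 1.1, -5.7]
opening: 0.0406
grasp_force: 101.8
[-9.88278271e+00  3.87765102e+00  5.48932920e+00  9.16107336e+01
  1.57640457e-03  1.47093359e+02] [ 0.53789553 -0.09370329  0.20051545] 5.625
tool F [0.05966711 0.1640191  5.20499686] [0.4853297  0.35240065 0.48289768] M [ 0.00682271 -0.06446834  0.00280664] [0.02689991 0.02665349 0.02832899]
```

The load's centre is ~+12 mm along tool x, agreeing with the solid face there: open end is on tool −x. Now check obstacle and nozzle positions.

Run:
```python
from h import *
cs,ci=bot.calibration("scene"),bot.calibration("side")
print("wash",atz(cs,212,232,0),"rack",[atz(cs,u,v,0).round(3) for u,v in((384,311),(427,340),(442,325))],"bottle",atz(cs,281,290,0),atz(ci,233,281,0))
print("noz",atz(cs,322.5,241,.175),atz(ci,277,234,.175))
a=cv2.imread("pics/scene0.png")[222:262,292:332];b=cv2.imread("pics/side0.png")[210:250,250:290]
cv2.imwrite("pics/c3.png",np.hstack([cv2.resize(i,(400,400),interpolation=cv2.INTER_NEAREST) for i in(a,b)]))
```

```text
wash [ 0.77129451 -0.14665856  0.        ] rack [array([0.473, 0.443, 0.   ]), array([0.435, 0.59 , 0.   ]), array([0.358, 0.573, 0.   ])] bottle [0.70137659 0.2112325  0.        ] [0.70215333 0.20497133 0.        ]
noz [0.57516876 0.23825198 0.175     ] [0.57444051 0.22503513 0.175     ]
```

View pics/c3.png

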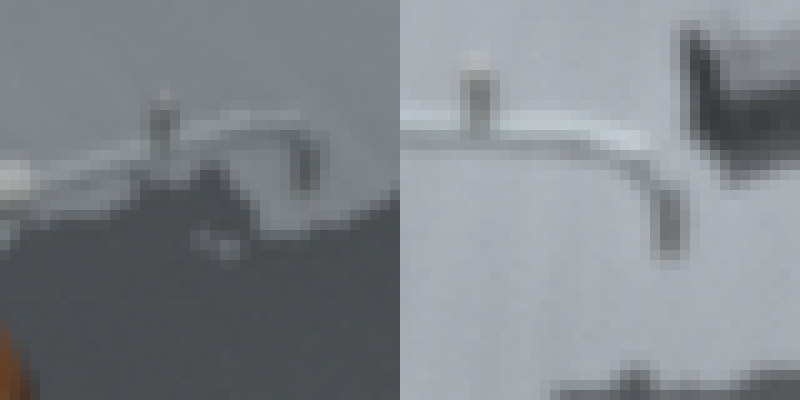

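```bash
python3 -m crank '[{"gripper":20,"travel":[0,0,0],"twist":[0,0,-0.18]},{"gripper":20,"travel":[0,0,0],"twist":[0,0,-0.18]},{"gripper":20,"travel":[0,0,0],"twist":[0,0,-0.18]},{"gripper":20,"travel":[0,0,0],"twist":[0,0,-0.18]},{"gripper":20,"travel":[0,0,0],"twist":[0,0,-0.18]},{"gripper":20,"travel":[0,0,0],"twist":[0,0,-0.18]},{"gripper":20,"travel":[0,0,0],"twist":[0,0,-0.18]},{"gripper":20,"travel":[0,0,0],"twist":[0,0,-0.18]},{"gripper":20,"travel":[0,0,0],"twist":[0,0,-0.18]},{"gripper":20,"travel":[0,0,0],"twist":[0,0,-0.18]},{"gripper":20,"travel":[0,0,0],"twist":[0,0,-0.18]},{"gripper":20,"travel":[0,0,0],"twist":[0,0,-0.18]}]'
```

```text
time: 7.12
ee_pos: [0.5379, -0.0937, 0.2006]
tcp_rot: [180.0, 0.0, 147.1]
wrist_force: [0.1, 0.7, -5.6]
opening: 0.0403
grasp_force: 101.4
```

Scene tip ~(322.5,241), side tip ~(276.3,235.5): nozzle ≈ (0.5745, 0.232). Finish the turn and tilt the tool to level pointing outward (open end up).

```bash
python3 -m crank '[{"gripper":20,"travel":[0,0,0],"twist":[0,0,-0.134]},{"gripper":20,"travel":[0,0,0],"twist":[0,0,-0.134]},{"gripper":20,"travel":[0,0,0],"twist":[0,0,-0.134]},{"gripper":20,"travel":[0,0,0],"twist":[0,-0.175,0]},{"gripper":20,"travel":[0,0,0],"twist":[0,-0.175,0]},{"gripper":20,"travel":[0,0,0],"twist":[0,-0.175,0]},{"gripper":20,"travel":[0,0,0],"twist":[0,-0.175,0]},{"gripper":20,"travel":[0,0,0],"twist":[0,-0.175,0]},{"gripper":20,"travel":[0,0,0],"twist":[0,-0.175,0]},{"gripper":20,"travel":[0,0,0],"twist":[0,-0.175,0]},{"gripper":20,"travel":[0,0,0],"twist":[0,-0.175,0]},{"gripper":20,"travel":[0,0,0],"twist":[0,-0.171,0]}]'
python3 - <<'E'
from h import *
from scipy.spatial.transform import Rotation as Ro
o=bot.get_obs();R=Ro.from_euler('xyz',o['tcp_rot'],degrees=True).as_matrix();print(o['q'],R)
E
```

```text
time: 8.62
ee_pos: [0.6322, -0.1095, 0.2447]
tcp_rot: [-179.9, 84.0, 169.8]
wrist_force: [1.5, -1.1, -4.7]
opening: 0.0405
grasp_force: 102.6
[ -9.50873599 -39.61020802 -65.47788271 -19.83762723  -0.71977517
   0.06925384] [[-1.03392032e-01  1.77631016e-01  9.78650760e-01]
 [ 1.85435476e-02  9.84097154e-01 -1.76660489e-01]
 [-9.94467810e-01 -1.17630049e-04 -1.05041714e-01]]
```

Joint 3 is near its limit, so radius was pushed out. Lower, where the arm is less folded, while finishing the tilt.

```bash
python3 -m crank '[{"gripper":20,"travel":[25,0,0],"twist":[0,0,0]},{"gripper":20,"travel":[25,0,0],"twist":[0,0,0]},{"gripper":20,"travel":[25,0,0],"twist":[0,0,0]},{"gripper":20,"travel":[25,0,0],"twist":[0,-0.05,0]},{"gripper":20,"travel":[15,0,0],"twist":[0,-0.055,0]},{"gripper":20,"travel":[0,0,0],"twist":[0,0,0]}]'
python3 - <<'E'
from h import *
o=bot.get_obs();print(o['q'])
P=[(5.013,10.034,95.1,.5498,.2306),(15.59,5.053,79.93,np.hypot(.62251,.06653),.07596),(6.408,-13.928,69.55,np.hypot(.5386,.0939),.0017),(3.878,5.489,91.61,np.hypot(.5379,.0937),.2005),(-39.61,-65.478,-19.838,np.hypot(.6322,.1095),.2447),(*o['q'][1:4],np.hypot(*o['ee_pos'][:2]),o['ee_pos'][2])]
A=[];B=[]
def rows(a,b,c):
    a,b,c=np.radians([a,b,c]);f=a-b;p=c-b+a;s,k=np.sin,np.cos
    return [[1,0,s(a),k(a),k(f),s(f),k(p),s(p)],[0,1,k(a),-s(a),-s(f),k(f),-s(p),k(p)]]
for x in P:A+=rows(*x[:3]);B+=x[3:]
A=np.array(A);B=np.array(B);X,_,rk,sv=np.linalg.lstsq(A,B,rcond=1e-6);print(X.round(4),rk,sv.round(3),(A@X-B).round(4))
np.save("kin.npy",X)
from scipy.optimize import fsolve
for z in(.10,.12):
  for r in (.60,.62,.64,.66):
    f=lambda q:[*(np.array(rows(*q))@X-[r,z]),(q[2]-q[1]+q[0])*.01]
    q,i,e,_=fsolve(f,o['q'][1:4],full_output=1);print(z,r,q.round(1),e)
E
```

```text
time: 9.38
ee_pos: [0.6673, -0.1152, 0.1276]
tcp_rot: [-179.4, 87.0, 170.3]
wrist_force: [-0.4, 0.2, -6.4]
opening: 0.0409
grasp_force: 102.7
[-9.45686622e+00 -6.51430266e+00 -6.57913902e+01 -5.63021598e+01
 -8.01867467e-01  1.21611509e-02]
[-1.000e-04  1.601e-01  4.202e-01  1.000e-04  5.189e-01  3.600e-02
  4.294e-01 -1.000e-04] 8 [4.57  4.57  1.709 1.709 0.396 0.396 0.198 0.198] [-0. -0.  0. -0. -0.  0.  0.  0.  0. -0. -0.  0.]
0.1 0.6 [ -4.4 -75.4 -71. ] 1
0.1 0.62 [ -1.3 -72.6 -71.3] 1
0.1 0.64 [  1.4 -69.9 -71.3] 1
0.1 0.66 [  3.9 -67.2 -71.1] 1
0.12 0.6 [-12.2 -76.2 -64. ] 1
0.12 0.62 [ -8.1 -73.4 -65.2] 1
0.12 0.64 [ -4.7 -70.6 -65.9] 1
0.12 0.66 [ -1.6 -67.8 -66.2] 1
```

The kinematic fit is exact: with a radial, level tool the minimum radius is ~0.67, so the tool must come in with wrist yaw (heading ~55°), from the free side. First swing to y≈0 and lower.

```bash
python3 -m crank '[{"gripper":20,"travel":[8,25,2],"twist":[-0.043,-0.012,0]},{"gripper":20,"travel":[8,30,2],"twist":[-0.043,-0.012,0]},{"gripper":20,"travel":[8,30,2],"twist":[-0.043,-0.012,0]},{"gripper":20,"travel":[0,30,0],"twist":[-0.043,-0.012,0]},{"gripper":20,"travel":[0,0,0],"twist":[0,0,0]}]'
python3 - <<'E'
from h import *
o=bot.get_obs();print(o['q'])
cs=bot.calibration("side");print("balance",[atz(cs,u,v,.0).round(3) for u,v in((283,161),(325,170),(290,174))])
E
```

```text
time: 10.0
ee_pos: [0.6865, -0.0005, 0.1123]
tcp_rot: [17.1, 89.5, 16.8]
wrist_force: [0.1, 0.0, -4.9]
opening: 0.0406
grasp_force: 102.7
[  0.13864736   4.67440187 -63.91850206 -69.05701452  -0.42472917
   0.13923477]
balance [array([ 0.583, -0.57 ,  0.   ]), array([ 0.406, -0.481,  0.   ]), array([ 0.551, -0.445,  0.   ])]
```

```bash
python3 -m crank '[{"gripper":20,"travel":[0,29,0],"twist":[-0.131,0,0]},{"gripper":20,"travel":[0,29,0],"twist":[-0.131,0,0]},{"gripper":20,"travel":[0,29,0],"twist":[-0.131,0,0]},{"gripper":20,"travel":[0,29,0],"twist":[-0.131,0,0]},{"gripper":20,"travel":[0,29,0],"twist":[-0.131,0,0]},{"gripper":20,"travel":[0,29,0],"twist":[-0.131,0,0]},{"gripper":20,"travel":[0,0,0],"twist":[0,0,0]},{"gripper":20,"travel":[0,0,0],"twist":[0,0,0]}]'
cat >> h.py <<'E'
from scipy.spatial.transform import Rotation as Ro
def show(N):
    o=bot.get_obs();R=Ro.from_euler('xyz',o['tcp_rot'],degrees=True).as_matrix();T=o['ee_pos']
    j=T-.0195*R[:,2]-.002*0*R[:,0];h=np.degrees(np.arctan2(R[1,2],R[0,2]))
    d=np.array(N)-j
    print("q",o['q'].round(1),"h",h,"tilt",R[2],"jar",j,"tool-axes mm to go",R.T@d*1000)
    return j
E
python3 -c "
from h import *
show((.5745,.232,.121))"
```

```text
time: 11.0
ee_pos: [0.6334, 0.1583, 0.112]
tcp_rot: [-30.1, 89.5, 14.3]
wrist_force: [-0.5, 0.8, -5.2]
opening: 0.0404
grasp_force: 102.8
q [ -5.5   8.3 -59.8 -68.8  49.9   0.3] h 44.41282424271081 tilt [-0.9999568  -0.00466572  0.00803878] jar [0.61942649 0.14463964 0.11179389] tool-axes mm to go [-9.4100851  93.80062608 29.11816596]
```

```bash
python3 -m crank '[{"gripper":20,"travel":[0,22,8],"twist":[-0.046,0,0]},{"gripper":20,"travel":[0,22,8],"twist":[-0.046,0,0]},{"gripper":20,"travel":[0,22,8],"twist":[-0.046,0,0]},{"gripper":20,"travel":[0,22,8],"twist":[-0.046,0,0]},{"gripper":20,"travel":[0,0,0],"twist":[0,0,0]},{"gripper":20,"travel":[0,0,0],"twist":[0,0,0]}]'
python3 - <<'E'
from h import *
j=show((.5745,.232,.121))
ims=[]
for n,(x,y) in(("scene",(297,220)),("side",(247,205))):
    c=bot.calibration(n);i=bot.camera(n)[:,:,::-1];cv2.imwrite(f"pics/{n}1.png",i)
    print(n,"mouth",proj(c,j+[0,0,.045])-[x,y],"bot",proj(c,j-[0,0,.045])-[x,y])
    ims.append(cv2.resize(i[y:y+60,x:x+50],(400,480),interpolation=cv2.INTER_CUBIC))
cv2.imwrite("pics/c4.png",np.hstack(ims))
E
```

```text
time: 11.75
ee_pos: [0.5878, 0.2415, 0.1104]
tcp_rot: [-37.6, 89.5, 17.6]
wrist_force: [-0.3, -0.5, -5.2]
opening: 0.0408
grasp_force: 102.8
q [  1.    7.7 -60.7 -69.1  54.2   0.2] h 55.1682743016548 tilt [-0.99996757 -0.00491007  0.00638421] jar [0.57663021 0.2254535  0.11031879] tool-axes mm to go [-10.68127033   5.43531851   4.2249795 ]
scene mouth [22.23885533 23.39622851] bot [20.2795622  44.05920991]
side mouth [29.31840446 35.43446461] bot [30.16871187 62.92125981]
```

View pics/c4.png

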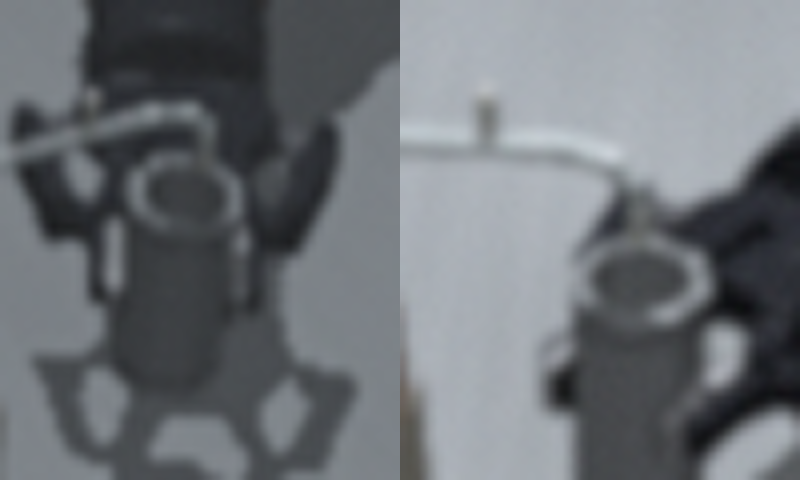

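Open mouth with bright rim faces up: scene mouth centre crop (186,195), tip (208,172); side mouth (645,281), tip (638,246). Compute the relative offset.

Run:
```python
from h import *
j=show((.5745,.232,.121));m=j+[0,0,.045]
J=[];b=[]
for n,mp,tp in(("scene",(319.8,243.9),(322.5,241)),("side",(277.1,239.6),(276.3,235.5))):
    c=bot.calibration(n)
    J+=list(np.array([proj(c,m+e)-proj(c,m-e) for e in np.eye(3)*.01]).T/.02);b+=list(np.subtract(tp,mp))
for w in(0,1e3,1e5):
    X,r,_,_=np.linalg.lstsq(np.vstack([J,[0,0,w]]),np.r_[b,w*.0197],rcond=None);print(w,X*1000,J@X-b)
```

```text
q [  1.    7.7 -60.7 -69.1  54.2   0.2] h 55.133189521771584 tilt [-0.99996711 -0.00495989  0.00641704] jar [0.57683418 0.22505595 0.11035308] tool-axes mm to go [-10.64775996   5.83211984   4.43132546]
0 [ 0.8410104  12.94427848 22.6462798 ] [-0.00654647  0.11637192  0.03807856 -0.08847648]
1000.0 [ 0.25713091 10.25817217 19.81946127] [-0.41352144  0.20218925  0.33887253  0.18396632]
100000.0 [ 0.23245875 10.14466923 19.70001245] [-0.43071839  0.20581551  0.35158275  0.19547854]
```

```bash
python3 -m crank '[{"gripper":20,"travel":[0,3,4],"twist":[0,0,0]},{"gripper":20,"travel":[0,2.5,4],"twist":[0,0,0]},{"gripper":20,"travel":[0,0,0],"twist":[0,0,0]},{"gripper":20,"travel":[-5,0,0],"twist":[0,0,0]},{"gripper":20,"travel":[-5,0,0],"twist":[0,0,0]},{"gripper":20,"travel":[0,0,0],"twist":[0,0,0]},{"gripper":20,"travel":[0,0,0],"twist":[0,0,0]}]'
python3 - <<'E'
from h import *
j=show((.577,.235,.12))
ims=[]
for n,(x,y) in(("scene",(302,220)),("side",(257,210))):
    c=bot.calibration(n);i=bot.camera(n)[:,:,::-1]
    print(n,"mouth",proj(c,j+[0,0,.045])-[x,y])
    ims.append(cv2.resize(i[y:y+40,x:x+40],(400,400),interpolation=cv2.INTER_CUBIC))
cv2.imwrite("pics/c5.png",np.hstack(ims))
E
```

```text
time: 12.72
ee_pos: [0.5878, 0.2509, 0.1207]
tcp_rot: [-38.0, 89.5, 17.1]
wrist_force: [0.5, -0.6, -4.3]
opening: 0.0407
grasp_force: 102.8
q [  2.3   5.5 -60.9 -67.   52.9   0.2] h 55.15919914990192 tilt [-0.99996499 -0.00515469  0.00659163] jar [0.5766256  0.23489126 0.12056377] tool-axes mm to go [ 0.56700883 -0.24224318  0.29942179]
scene mouth [19.24468119 22.78390196]
side mouth [19.06591652 29.36751026]
```

View pics/c5.png

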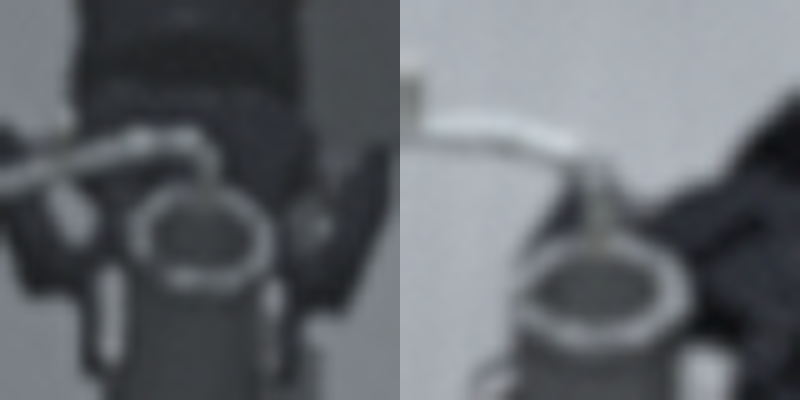

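Mouth centre sits at scene (202,237), side (602,288), with the tip just above it, ~2 mm offset in +y. Small nudge, then hand in.

```bash
python3 -m crank '[{"gripper":20,"travel":[0,1,2],"twist":[0,0,0]},{"gripper":20,"travel":[0,0,0],"twist":[0,0,0]},{"gripper":20,"travel":[0,0,0],"twist":[0,0,0]},{"gripper":20,"travel":[0,0,0],"twist":[0,0,0]}]'; python3 -c "
from h import *
show((.577,.237,.12));print(bot.job_done())"
```

```text
time: 13.32
ee_pos: [0.5881, 0.2532, 0.1204]
tcp_rot: [-37.4, 89.5, 17.8]
wrist_force: [-1.0, -0.4, -4.2]
opening: 0.0406
grasp_force: 102.8
q [  2.6   5.6 -60.8 -67.   52.6   0.2] h 55.166582911241406 tilt [-0.99996815 -0.00484754  0.00633995] jar [0.57693392 0.23718702 0.12031532] tool-axes mm to go [ 0.31536021 -0.15953605 -0.11775762]
the job is handed in; nothing more can be done
None
```

The jar is held upright in the gripper, open end up, with the mouth about 10 mm below the nozzle and centred to within a few mm by the camera views; the job was handed in at about 13 s, and no result was returned.

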